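# Sample carousel: bring the blue-lidded tin round and weigh it

## Task

Turn the sample carousel until the blue-lidded tin stands in the middle of the guard's open front, in line with the yellow tongue. Then lift that tin out and set it upright in the middle of the round balance pan; leave the other tins standing in their pockets.

Things in the scene. Friction and masses are not known exactly. Their poses are not given: they have to be found in the camera images.
- stand: Fixed grey round foot (radius 155, 12 thick) under the rotor, also carrying the wire guard. Origin: centre of its underside, on the rotor's axis. Its -x axis points roughly to the robot, through a yellow tongue that sticks out 32 past the foot: the middle of the open front.
- guard (a point): Point on the rotor's axis level with the top of the fixed guard, 91 above the table. The guard is a horizontal grid of 5 mm steel wires from 62 to 148 off the axis, on four legs at 148. It covers the pockets except in the open front, 42 degrees either side of the tongue: tins come out only there.
- pick_station (a point): The point in the open front, in line with the tongue, where the tin's pocket must come: 105 from the rotor's axis on the stand's -x side, 28 above the table (2 above the pocket floor).
- rotor: Slate-grey disc (radius 140, top 26 above the table), turns either way about its vertical axis (friction 0.06 N m), stays where left. Six pockets at 105 from the axis, every 60 degrees, one on the rotor's -x axis: floors level with the disc top, ringed by lugs 6 high, 54 clear width. Origin: on the axis, 16 above the table; x, y turn with it.
- knob (a point): Centre of the black bar knob on the rotor's axis, 130 above the table: 50 long along the rotor's x axis, 16 wide along its y, 36 high (110 to 146 above the table), above guard and tins. Pinched across its 16 width and turned, it turns the rotor. At the start the blue tin is 45 to 75 degrees from the station, on either side.
- tin_blue: Round aluminium sample tin with a blue lid of the same width: diameter 48, height 50 (the top 12 is the lid), about 0.12 kg. Origin: centre of its underside, z up. Starts in a rotor pocket. This is the one to weigh.
- tin_red: Round aluminium sample tin with a red lid of the same width: diameter 48, height 50 (the top 12 is the lid), about 0.12 kg. Origin: centre of its underside, z up. Starts in a rotor pocket. Leave it in its pocket.
- tin_white: Round aluminium sample tin with a white lid of the same width: diameter 48, height 50 (the top 12 is the lid), about 0.12 kg. Origin: centre of its underside, z up. Starts in a rotor pocket. Leave it in its pocket.
- tin_green: Round aluminium sample tin with a green lid of the same width: diameter 48, height 50 (the top 12 is the lid), about 0.12 kg. Origin: centre of its underside, z up. Starts in a rotor pocket. Leave it in its pocket.
- pan (a point): Centre of the top face of the round steel balance pan (radius 55), 74 above the table; the pan is rigid. The white balance under it (220 by 170, 60 high) is fixed.
Not all that is in view belongs to the job. What is shaped like the tin_blue but brown or orange is not meant.

How it is judged:
On the way:
1. the blue-lidded tin, still in its pocket, has been turned to the pick station (within 20 mm) (horizontal distance between tin_blue and pick_station below 0.02 m and z of tin_blue in the frame of rotor below 0.016 m and horizontal distance between tin_blue and rotor below 0.125 m and angle between tin_blue's own z axis and vertical below 0.15 rad), for 0.2 s.
At the end, for the whole second after the job is handed in: The blue-lidded tin stands at rest and upright (within 8 degrees) on the balance pan, its centre within 25 mm of the pan's centre; the red, white and green tins stand upright in carousel pockets (horizontal distance between tin_blue and pan below 0.025 m and z of tin_blue in the frame of pan between -0.006 and 0.006 m and angle between each of tin_blue, tin_red, tin_white, tin_green's own z axis and vertical below 0.15 rad and linear speed of tin_blue below 0.02 m/s and z of each of tin_red, tin_white, tin_green in the frame of rotor below 0.016 m and horizontal distance between each of tin_red, tin_white, tin_green and rotor below 0.125 m); the robot touches nothing.
It fails at once if another tin is lifted out of its pocket or knocked over (z of any of tin_red, tin_white, tin_green in the frame of rotor above 0.03 m or angle between any of tin_red, tin_white, tin_green's own z axis and vertical above 0.4 rad).
It also fails if it takes over 51 s, if anything falls off the work surface, if the arm or the gripper's body presses on something with over 40 N, if the wrist force passes 120 N, or if a joint passes its speed limit or range.

## Robot

A 7-joint arm with a two-finger parallel gripper is mounted at the origin on the work surface. World frame = base frame: x ahead of the robot, y to its left, z up, the work surface at z = 0. Lengths are in m, angles in rad, forces in N, time in s.
With the tool pointing down it reaches from about 0.425 to 0.95 m from the base axis. Payload 4.7 kg.
Tool frame: the origin (TCP) lies at the very end of the fingers, on their centre line; the grasp point (between the pads) lies behind it (env.grip_depth is the z of the grasp point in the tool frame, in m); z points along the fingers, y is the direction in which the jaws open and shut (so a half turn about z gives the same grasp; the last joint's range is limited). The gripper opens to 85 mm and grips with 20 to 120 N. Pads are 22 mm wide; open, the fingers measure 114 mm over their backs; the gripper's body (76 mm by 85 mm) begins 54 mm behind the grasp point. The pads swing forward as they close: fully open they stand 13 mm farther back than shut.
Start: joints at [1.147, 0.469, -0.049, 1.532, 0.024, 1.141, -0.082], TCP at [0.26, -0.623, 0.231] pointing down, gripper open.
Joint ranges: [-2.59, 2.59], [-0.33, 1.99], [-1.39, 1.29], [0.1, 2.45], [-1.04, 4.18], [0.21, 1.99], [-2.66, 2.66]. Speed limits (rad/s): [2.57, 2.57, 3.14, 3.14, 3.14, 3.14, 3.14].

## Interface

Orientations are given as a 3x3 rotation matrix whose columns are the frame's x, y, z axes.
In Python, from bench import env, optics, order gives the robot as it stands.
- The arm moves only by the tool servo_tool, never from a script. Its arguments are lists of equal length, an entry for each row: "dp": the shift along the tool's x, y, z in cm, a list of three; "turn": the turn, a rotation vector about the tool's x, y, z in degrees, a list of three; "hand": the closure, from 0 (fully open) to 1 (shut). In form: {"dp": [[dx, dy, dz], ...], "turn": [[rx, ry, rz], ...], "hand": [hand, ...]}. A call has 1 to 8 rows; each row shifts and turns the commanded pose from where the row before left it, along the tool's axes as they then stand; what a row does not reach is not made up. A row lasts 1/10 s, in which the tool goes at most 50 mm and 8.59 degrees, less where a joint would pass 70% of its speed; a pose out of reach is approached as far as the arm can. A call is refused whole if a number of a shift passes 5 or a number of a turn 8.59, either way. A call with a gripper value outside its range is refused whole. The fingers move at their own pace and stop on an object; "force" is the grip in N (left out, the last holds). Time passes only in rows, so rows that do not move let the fingers close. It gives the time, the measured TCP pose, the force and the opening at its end, in the units of the state.
- env.state(): the state, without advancing time (a new reading comes with each control period).
- optics.capture(name): name is "scene" or "top" or "wrist"; returns a dict with "pixels" (420x560x3 uint8, red, green, blue), "fx", "fy", "cx", "cy" (pixels), "R" (3x3) and "t" (3): a world point X has camera coordinates R X + t. Camera axes: x right, y down, z forward; pixel columns grow to the right and rows downward; lengths in m; the calibration is good to about 2 mm. A picture is of the moment at which its call begins. There is no depth.
- order.job_done(): hands the job in, once; it reports no verdict.
The state is a dict: "time": time; "joint_positions": joint angles; "qd": joint speeds; "joint_torque": joint torques, N m; "tool_pos": TCP position; "orientation": TCP orientation; "wrist_force": force on the tool from outside, world axes, zero at the start; "moment": the same for the moment, N m; "opening": finger opening in m.
Only numpy, scipy, OpenCV 4.12 (cv2) and the standard library are available. Lean on these libraries where they do the work, as an engineer would, in place of code of your own. Each camera call takes 0.05 s, during which the arm holds its last target.

## Working session

There is one attempt and no reset: what is moved stays moved. The work goes in short steps, Python scripts to look and compute and a tool call to move; the robot and the scene stay as the last step left them, time stands still between calls to the robot, and variables do not carry over. Pictures are saved under pics/ and viewed, and the job is handed in when it is done.

Besides the shell and the picture viewer there is one more tool, called after "Emit:" as name(argument=value, ...) on one line, values as JSON. servo_tool: Moves the arm, as the interface text tells. Its arguments: {"type":"object","properties":{"dp":{"type":"array","items":{"type":"array","items":{"type":"number"}}},"turn":{"type":"array","items":{"type":"array","items":{"type":"number"}}},"hand":{"type":"array","items":{"type":"number"}},"force":{"type":"number"}},"required":["dp","turn","hand"]}

```bash
mkdir -p pics; ls; python3 - <<'E'
from bench import env,optics,order
import cv2,numpy as np
s=env.state();print(s['time'],s['tool_pos'],s['orientation'],s['opening'],env.grip_depth)
for n in("scene","top","wrist"):
    c=optics.capture(n);cv2.imwrite(f"pics/{n}0.png",c['pixels'][:,:,::-1])
    print(n,c['fx'],c['cx'],c['cy'],np.round(c['R'],3).tolist(),np.round(c['t'],3))
E
```

```text
pics
0.0 [ 0.25939967 -0.62250979  0.23025008] [[ 9.23073318e-01  3.84623131e-01 -8.34409241e-04]
 [ 3.84624029e-01 -9.23071529e-01  1.81887015e-03]
 [-7.06398843e-05 -1.99988435e-03 -9.99997998e-01]] 0.08511722341322167 -0.0187
scene 437.3504196276355 276.7054421264279 209.85874416602925 [[-0.632, 0.775, 0.012], [0.414, 0.35, -0.84], [-0.655, -0.526, -0.542]] [ 0.404 -0.116  1.366]
top 382.71507571915276 277.41067866671847 207.18611515828033 [[-0.015, -0.999, -0.03], [-0.981, 0.021, -0.194], [0.195, 0.027, -0.98]] [-0.047  0.548  0.852]
wrist 341.5302135192214 279.21628470344416 207.055207555176 [[0.384, -0.923, -0.002], [-0.879, -0.366, 0.305], [-0.283, -0.115, -0.952]] [-0.674 -0.04   0.38 ]
```

View pics/scene0.png

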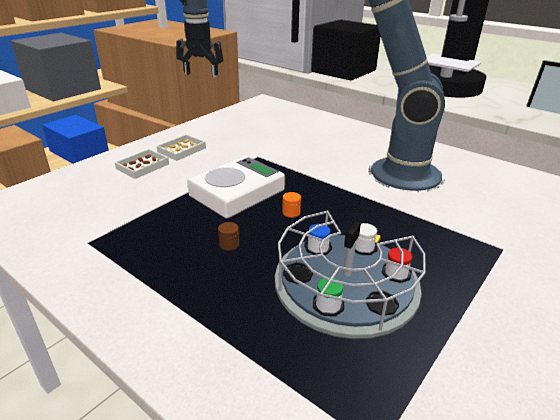

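View pics/top0.png

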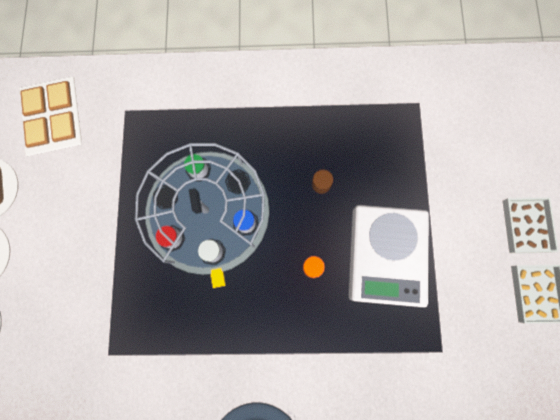

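View pics/wrist0.png

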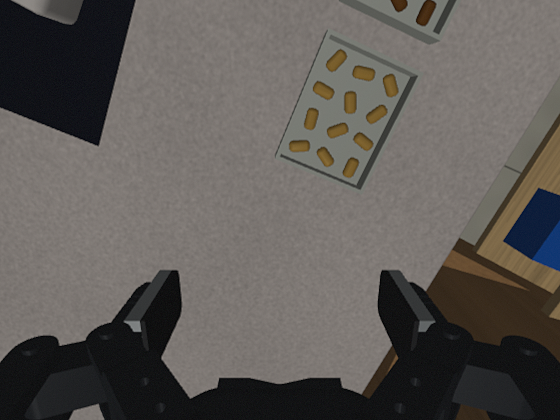

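Seen in the top view: blue lid (244,220), white (209,250), red (167,237), green (195,165), yellow tongue (217,278), knob (197,201) and pan (393,237). In the scene view the blue lid is at (319,233). Possible mix-ups are the orange tin at top (314,267), the brown tin at (322,180), and the dark blue box in the scene view at (75,138), which is off the table. By the description I choose the blue lid at top (244,220). Next I measure it and check a crop.

```bash
cat > h.py <<'E'
from bench import env,optics,order
import cv2,numpy as np
def ray(c,uv,z):
    R=np.array(c['R']);t=np.array(c['t']);o=-R.T@t
    d=R.T@np.array([(uv[0]-c['cx'])/c['fx'],(uv[1]-c['cy'])/c['fy'],1.])
    return o+d*(z-o[2])/d[2]
def proj(c,X):
    p=np.array(c['R'])@np.array(X)+np.array(c['t']);return np.array([c['fx']*p[0]/p[2]+c['cx'],c['fy']*p[1]/p[2]+c['cy']])
def masks(c):
    h=cv2.cvtColor(c['pixels'],cv2.COLOR_RGB2HSV);r=lambda a,b:cv2.inRange(h,a,b)
    return dict(blue=r((108,150,90),(125,255,255)),green=r((50,150,60),(75,255,255)),red=r((0,200,80),(3,255,255))|r((174,190,80),(180,255,255)),yellow=r((22,180,120),(32,255,255)))
def blobs(m,mn=15):
    n,l,s,ce=cv2.connectedComponentsWithStats(m)
    return [(ce[i].round(1).tolist(),int(s[i,4]),s[i,:4].tolist()) for i in range(1,n) if s[i,4]>=mn]
E
python3 - <<'E'
from h import *
for n in("top","scene"):
    c=optics.capture(n)
    for k,m in masks(c).items():
        for b in blobs(m):
            z=.012 if k=='yellow' else .076
            print(n,k,b,ray(c,b[0],z).round(4))
    p=c['pixels']
    x,y,w,h_=(120,130,170,165) if n=="top" else (260,190,180,150)
    cv2.imwrite(f"pics/crop_{n}.png",cv2.resize(p[y:y+h_,x:x+w,::-1],None,fx=4 if n=='scene' else 3.5,fy=4 if n=='scene' else 3.5,interpolation=cv2.INTER_CUBIC))
c=optics.capture("top")
x,y,w,h_=345,200,90,110
cv2.imwrite("pics/pan.png",cv2.resize(c['pixels'][y:y+h_,x:x+w,::-1],None,fx=5,fy=5,interpolation=cv2.INTER_CUBIC))
E
```

```text
top blue ([237.1, 217.4], 93, [233, 210, 10, 17]) [0.5209 0.0355 0.076 ]
top blue ([247.1, 220.6], 172, [240, 210, 14, 20]) [0.513  0.0125 0.076 ]
top green ([196.9, 157.4], 28, [194, 155, 8, 5]) [0.6677 0.1323 0.076 ]
top green ([187.6, 158.9], 16, [185, 156, 5, 6]) [0.6645 0.1545 0.076 ]
top green ([188.8, 168.2], 36, [185, 165, 7, 8]) [0.6414 0.1509 0.076 ]
top green ([198.6, 166.8], 48, [195, 164, 9, 8]) [0.6443 0.1276 0.076 ]
top red ([170.6, 232.8], 40, [166, 228, 9, 11]) [0.4882 0.1883 0.076 ]
top red ([161.1, 239.5], 41, [157, 234, 11, 11]) [0.4732 0.2096 0.076 ]
top yellow ([217.2, 278.0], 218, [211, 269, 14, 19]) [0.3856 0.0912 0.012 ]
scene blue ([150.2, 1.9], 41, [146, 0, 9, 5]) [-1.3742 -3.0769  0.076 ]
scene blue ([174.5, 10.3], 350, [165, 0, 20, 22]) [-1.2226 -2.5669  0.076 ]
scene blue ([215.2, 13.4], 407, [207, 0, 17, 29]) [-1.3405 -2.2274  0.076 ]
scene blue ([139.8, 18.4], 152, [124, 14, 33, 10]) [-0.8165 -2.4619  0.076 ]
scene blue ([46.5, 43.2], 1307, [0, 20, 116, 58]) [ 0.0151 -2.1819  0.076 ]
scene blue ([69.7, 132.6], 3106, [14, 101, 94, 62]) [ 0.5934 -0.8979  0.076 ]
scene blue ([313.0, 225.5], 27, [309, 223, 11, 7]) [0.5157 0.004  0.076 ]
scene blue ([320.9, 231.7], 182, [309, 225, 22, 14]) [0.5241 0.0312 0.076 ]
scene green ([321.5, 284.2], 76, [318, 279, 10, 13]) [0.6635 0.1278 0.076 ]
scene green ([334.0, 289.3], 177, [324, 283, 19, 13]) [0.6601 0.1535 0.076 ]
scene red ([394.7, 255.0], 147, [389, 248, 12, 15]) [0.4941 0.1939 0.076 ]
scene red ([406.7, 256.5], 101, [402, 248, 10, 17]) [0.4827 0.215  0.076 ]
scene yellow ([377.4, 238.0], 24, [376, 235, 4, 8]) [0.381  0.1032 0.012 ]
```

View pics/crop_top.png

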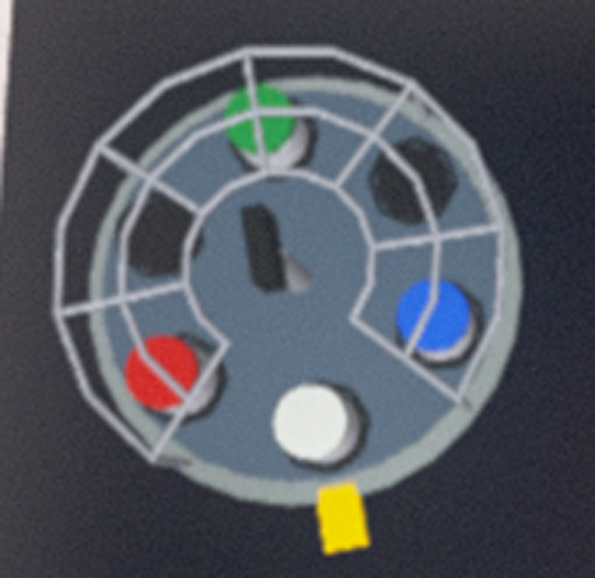

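View pics/crop_scene.png

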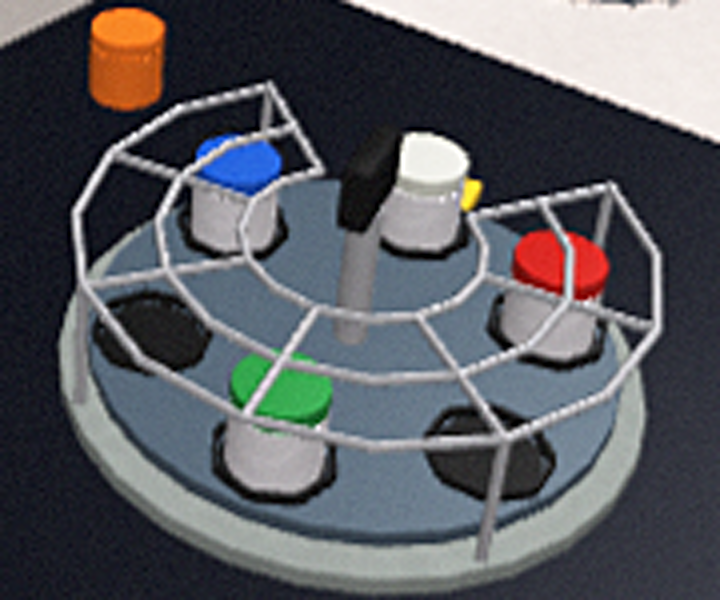

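View pics/pan.png

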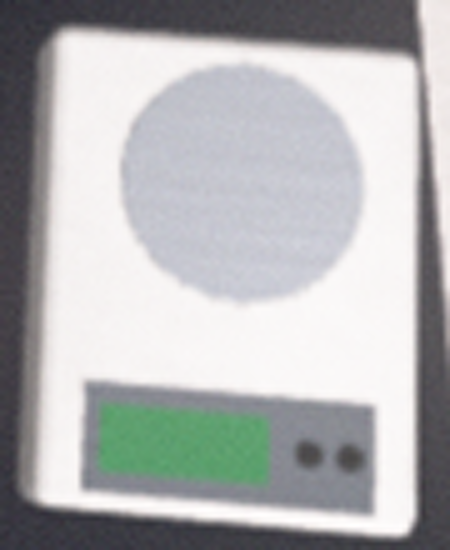

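```bash
cat > meas.py <<'E'
from h import *
from scipy.optimize import least_squares
c=optics.capture("top");p=c['pixels']
cr=lambda x,y:np.array([(x+.5)/3.5-.5+120,(y+.5)/3.5-.5+130])
h=cv2.cvtColor(p,cv2.COLOR_RGB2HSV)
m=masks(c); m['white']=cv2.inRange(h,(0,0,175),(180,60,255))
seed=dict(blue=(434,317),white=(311,423),red=(162,373),green=(263,119))
P={}
for k,s in seed.items():
    g=np.zeros_like(m[k]);cv2.circle(g,tuple(int(round(v)) for v in cr(*s)),14,255,-1)
    mm=m[k]&g
    pts=cv2.findNonZero(mm);hull=cv2.convexHull(pts);M=cv2.moments(hull)
    u=(M['m10']/M['m00'],M['m01']/M['m00']);P[k]=ray(c,u,.076);a=ray(c,cr(*s),.076)
    print(k,np.round(u,1),cr(*s).round(1),P[k].round(4),a.round(4),'diam px',round(2*np.sqrt(M['m00']/np.pi),1))
    P[k]=a
off=dict(blue=-1,white=0,red=1,green=3)
def f(x):
    r=[]
    for k in P:
        a=x[2]-off[k]*np.pi/3
        r+=[x[0]+.105*np.cos(a)-P[k][0],x[1]+.105*np.sin(a)-P[k][1]]
    return r
s=least_squares(f,[.57,.11,np.pi]);print(s.x,np.degrees(s.x[2]),np.round(s.fun*1000,1))
# stand edges
for nm,z in(("foot",.012),):
    pts=[cr(92,290),cr(520,290),cr(303,505),cr(115,200),cr(510,225),cr(140,430),cr(480,420)]
    Q=np.array([ray(c,q,z)[:2] for q in pts]);A=np.c_[2*Q,np.ones(len(Q))];b=(Q**2).sum(1)
    w=np.linalg.lstsq(A,b,rcond=None)[0];print('foot',w[:2],np.sqrt(w[2]+w[:2]@w[:2]))
for q in[(318,487),(355,484),(369,546),(325,554)]:print('tongue',ray(c,cr(*q),.01).round(4))
t=np.mean([ray(c,cr(*q),.01) for q in[(369,546),(325,554)]],0);print(t,'tongue dir deg',np.degrees(np.arctan2(t[1]-s.x[1],t[0]-s.x[0])),np.linalg.norm(t[:2]-s.x[:2]))
for q in[(242,207),(264,204),(283,285),(262,291)]:print('knob',ray(c,cr(*q),.146).round(4))
pc=(345+242/5,200+182/5);print('pan',ray(c,pc,.074).round(4))
for q in[(122,182),(362,182),(242,63),(242,301)]:print(ray(c,(345+q[0]/5,200+q[1]/5),.074).round(4))
c2=optics.capture("scene")
print(proj(c2,[s.x[0],s.x[1],.146]),proj(c2,ray(c,pc,.074)))
E
python3 meas.py
```

```text
blue [243.1 219.4] [243.6 220.2] [0.5161 0.0216 0.076 ] [0.5141 0.0204 0.076 ] diam px 19.8
white [208.4 250.6] [208.5 250.5] [0.4461 0.1003 0.076 ] [0.4462 0.1001 0.076 ] diam px 21.0
red [165.6 235.7] [165.9 236.2] [0.4818 0.1996 0.076 ] [0.4806 0.1988 0.076 ] diam px 16.9
green [193.6 163.4] [194.8 163.6] [0.6531 0.1398 0.076 ] [0.6523 0.1369 0.076 ] diam px 17.3
[0.54912294 0.11876325 3.3214689 ] 190.30614962590778 [-0.3 -0.5 -0.4 -0.1  0.6  0.1  0.1  0.6]
foot [0.5481509  0.11919377] 0.15308539571553448
tongue [0.4078 0.1082 0.01  ]
tongue [0.4094 0.0826 0.01  ]
tongue [0.3674 0.0724 0.01  ]
tongue [0.3625 0.1025 0.01  ]
[0.3649505  0.08748021 0.01      ] tongue dir deg -170.3599002750539 0.18681037580085894
knob [0.5734 0.1308 0.146 ]
knob [0.575  0.1172 0.146 ]
knob [0.524  0.1042 0.146 ]
knob [0.5206 0.117  0.146 ]
pan [ 0.4706 -0.3178  0.074 ]
[ 0.4716 -0.2641  0.074 ]
[ 0.4696 -0.3713  0.074 ]
[ 0.5251 -0.3218  0.074 ]
[ 0.4175 -0.3139  0.074 ]
[352.77949146 225.26594194] [225.2849153  174.92983061]
```

The measurements agree with the given sizes:
- **Fit:** the four lids fit 105 mm pockets at 60° spacing within 0.6 mm.
- **Foot:** its radius comes out at 153 mm, against 155 given.
- **Tongue tip:** it lies 187 mm from the axis, matching 155 + 32.
- **Positions:** the axis is at (0.549, 0.119), the tongue points at 189.6°, blue is at 250.3° and the pan is at (0.471, -0.318).

So the knob needs about -60.7° in world terms. Moving to it now.

Emit:
servo_tool(dp=[[3.75,-2.81,0],[3.75,-2.81,0],[3.75,-2.81,0],[3.75,-2.81,0],[3.75,-2.81,0],[3.75,-2.81,0],[3.75,-2.81,0],[3.75,-2.81,0]], turn=[[0,0,0],[0,0,0],[0,0,0],[0,0,0],[0,0,0],[0,0,0],[0,0,0],[0,0,0]], hand=[0,0,0,0,0,0,0,0], force=60)

```text
time: 1.2
tool_pos: [0.4508, -0.2985, 0.2317]
orientation: [[0.923, 0.384, 0.001], [0.384, -0.923, -0.001], [0.0, 0.001, -1.0]]
wrist_force: [1.0, -0.2, -0.9]
opening: 0.0855
```

Emit:
servo_tool(dp=[[2.79,-3.86,0],[2.79,-3.86,0],[2.79,-3.86,0],[2.79,-3.86,0],[2.79,-3.86,0],[2.79,-3.86,0],[2.79,-3.86,0],[2.79,-3.86,0]], turn=[[0,0,0],[0,0,0],[0,0,0],[0,0,0],[0,0,0],[0,0,0],[0,0,0],[0,0,0]], hand=[0,0,0,0,0,0,0,0])

```text
time: 2.0
tool_pos: [0.5376, 0.0725, 0.2317]
orientation: [[0.923, 0.384, 0.001], [0.384, -0.923, -0.0], [0.001, 0.001, -1.0]]
wrist_force: [1.0, 0.0, 0.6]
opening: 0.0855
```

Emit:
servo_tool(dp=[[2.79,-3.86,0],[0,0,0],[0,0,0],[0,0,0],[0,0,0],[0,0,0],[0,0,0],[0,0,0]], turn=[[0,0,0],[0,0,-8.4],[0,0,-8.4],[0,0,-8.4],[0,0,-8.4],[0,0,-8.4],[0,0,-8.4],[0,0,-8.4]], hand=[0,0,0,0,0,0,0,0])

```text
time: 2.8
tool_pos: [0.5483, 0.117, 0.2314]
orientation: [[0.143, 0.99, 0.0], [0.99, -0.143, -0.0], [-0.0, 0.0, -1.0]]
wrist_force: [-0.3, -0.4, 0.1]
opening: 0.0855
```

Emit:
servo_tool(dp=[[0,0,0],[0,0,0],[0,0,0],[0,0,0],[0,0,0],[0,0,0],[0,0,0],[0,0,0]], turn=[[0,0,-8.4],[0,0,-8.4],[0,0,-8.4],[0,0,-8.4],[0,0,-8.4],[0,0,-8.4],[0,0,-8.4],[0,0,-8.4]], hand=[0,0,0,0,0,0,0,0])

```text
time: 3.6
tool_pos: [0.5484, 0.1168, 0.2314]
orientation: [[-0.857, 0.516, 0.0], [0.516, 0.857, -0.0], [-0.0, -0.0, -1.0]]
wrist_force: [-0.1, -0.0, -0.8]
opening: 0.0851
```

Emit:
servo_tool(dp=[[0,0,0],[0,0,0],[0,0,0],[0,0,0],[0,0,0],[0,0,0]], turn=[[0,0,-8.4],[0,0,-8.4],[0,0,-8.4],[0,0,-8.4],[0,0,-8.4],[0,0,0]], hand=[0,0,0,0,0,0])

```text
time: 4.2
tool_pos: [0.5484, 0.1168, 0.2311]
orientation: [[-0.983, -0.184, -0.0], [-0.184, 0.983, 0.0], [0.0, 0.001, -1.0]]
wrist_force: [-0.6, -0.2, -0.6]
opening: 0.0854
```

```bash
python3 - <<'E'
from h import *
s=env.state();print(s['tool_pos'].round(4),np.degrees(np.arctan2(s['orientation'][1][0],s['orientation'][0][0])),np.round(s['joint_positions'],2),s['wrist_force'])
c=optics.capture("wrist");cv2.imwrite("pics/w1.png",c['pixels'][:,:,::-1])
for z in(.146,.11):print(proj(c,[.549,.1188,z]))
E
```

```text
[0.5484 0.1168 0.2311] -169.42184973210271 [ 0.49  0.48 -1.05  1.77  0.45  1.16  1.06] [-0.60714683 -0.15497396 -0.5804368 ]
[281.7648253  215.74226252]
[281.3937388  201.03352044]
```

View pics/w1.png

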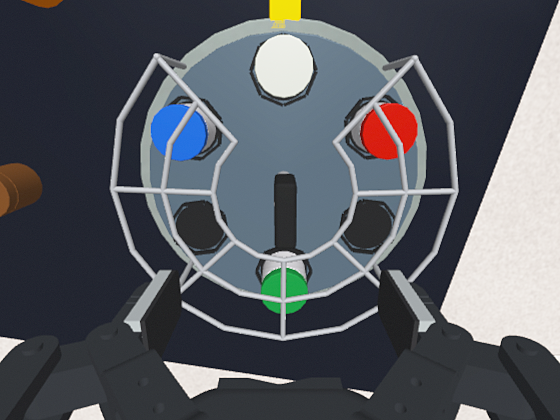

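The wrist view shows the knob bar along the image column at (286,215), with about 16 mm spanning 274 to 297. The finger midline is about column 280, so I shift about +3.5 mm along tool y while descending.

Emit:
servo_tool(dp=[[0,0.35,3],[0,0,3],[0,0,2],[0,0,0],[0,0,0]], turn=[[0,0,0],[0,0,0],[0,0,0],[0,0,0],[0,0,0]], hand=[0,0,0,0,0])

```text
time: 4.75
tool_pos: [0.5479, 0.1208, 0.1518]
orientation: [[-0.983, -0.183, 0.0], [-0.183, 0.983, 0.0], [-0.0, 0.0, -1.0]]
wrist_force: [-0.8, -0.3, 0.0]
opening: 0.0854
```

```bash
python3 - <<'E'
from h import *
c=optics.capture("wrist");cv2.imwrite("pics/w2.png",c['pixels'][:,:,::-1])
s=env.state();T=s['tool_pos'];O=np.array(s['orientation'])
print(proj(c,[.549,.1188,.146]),proj(c,T+O@[0,0,-.0]),proj(c,T+O@[0,.0425,-.03]),proj(c,T+O@[0,-.0425,-.03]),T)
E
```

```text
[274.90613221 269.11076579] [279.69489348 275.34459065] [391.17355796 314.06460467] [168.49496281 314.32070628] [0.54834837 0.12102193 0.15250527]
```

View pics/w2.png

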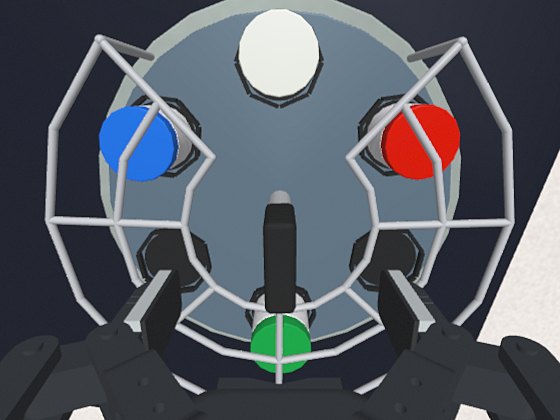

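The knob is centred between the fingers now (column 280 against 279.7 for the TCP). Next I descend and pinch gently.

Emit:
servo_tool(dp=[[0.1,0,2],[0,0,1.8],[0,0,0],[0,0,0],[0,0,0],[0,0,0],[0,0,0],[0,0,0]], turn=[[0,0,0],[0,0,0],[0,0,0],[0,0,0],[0,0,0],[0,0,0],[0,0,0],[0,0,0]], hand=[0,0,0.5,1,1,1,1,1], force=25)

```text
time: 5.6
tool_pos: [0.547, 0.1208, 0.114]
orientation: [[-0.983, -0.184, 0.001], [-0.184, 0.983, 0.001], [-0.001, 0.0, -1.0]]
wrist_force: [-0.8, 0.6, 3.7]
opening: 0.0152
```

Emit:
servo_tool(dp=[[0,0,0],[0,0,0],[0,0,0],[0,0,0]], turn=[[0,0,0],[0,0,0],[0,0,0],[0,0,0]], hand=[1,1,1,1])

```text
time: 6.0
tool_pos: [0.547, 0.1208, 0.114]
orientation: [[-0.983, -0.184, 0.001], [-0.184, 0.983, 0.0], [-0.001, 0.0, -1.0]]
wrist_force: [-1.4, 1.8, 5.1]
opening: 0.0155
```

Emit:
servo_tool(dp=[[0,0,0],[0,0,0],[0,0,0],[0,0,0],[0,0,0],[0,0,0]], turn=[[0,0,3],[0,0,5],[0,0,5.5],[0,0,5.5],[0,0,5.5],[0,0,5.5]], hand=[1,1,1,1,1,1])

```text
time: 6.6
tool_pos: [0.5472, 0.1226, 0.114]
orientation: [[-0.943, 0.334, 0.002], [0.334, 0.943, 0.003], [-0.001, 0.004, -1.0]]
wrist_force: [1.6, 4.2, 1.3]
opening: 0.0159
```

Emit:
servo_tool(dp=[[0,0,0],[0,0,0],[0,0,0],[0,0,0],[0,0,0],[0,0,0],[0,0,0],[0,0,0]], turn=[[0,0,5.5],[0,0,5.5],[0,0,5.5],[0,0,5.5],[0,0,5],[0,0,4],[0,0,0],[0,0,0]], hand=[1,1,1,1,1,1,1,1])

```text
time: 7.4
tool_pos: [0.5482, 0.1241, 0.114]
orientation: [[-0.64, 0.769, 0.005], [0.769, 0.64, 0.006], [0.001, 0.007, -1.0]]
wrist_force: [4.8, 7.1, -1.3]
opening: 0.0157
```

```bash
python3 - <<'E'
from h import *
c=optics.capture("wrist");cv2.imwrite("pics/w3.png",c['pixels'][:,:,::-1])
s=env.state();print(np.degrees(np.arctan2(s['orientation'][1][0],s['orientation'][0][0])))
a=optics.capture("top")['pixels'][130:295,110:300,::-1];cv2.imwrite("pics/t3.png",cv2.resize(a,None,fx=3.5,fy=3.5,interpolation=cv2.INTER_CUBIC))
E
```

```text
129.7593557031854
```

View pics/t3.png

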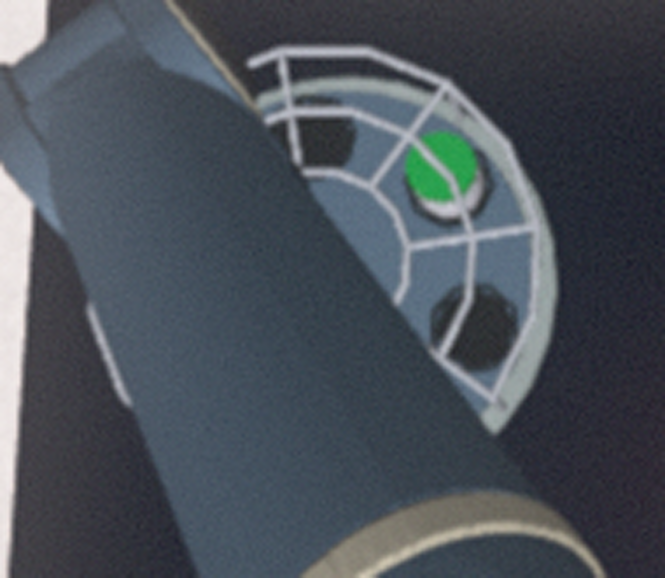

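View pics/w3.png

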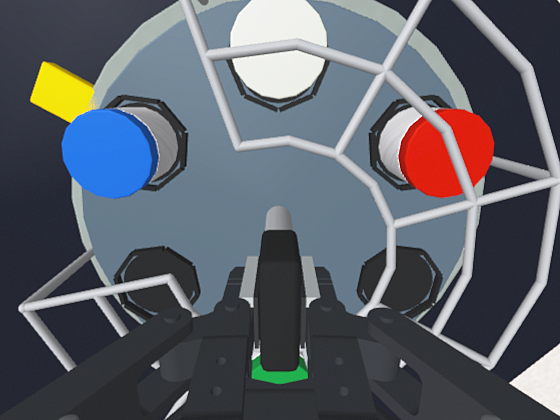

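The blue tin now lines up with the yellow tongue in the wrist view: blue at (110,153), tongue at (60,88). I release, rise and turn.

Emit:
servo_tool(dp=[[0,0,0],[0,0,0],[0,0,0],[0,0,0],[0,0,-2],[0,0,-4],[0,0,-5],[0,0,0]], turn=[[0,0,0],[0,0,0],[0,0,0],[0,0,0],[0,0,0],[0,0,0],[0,0,0],[0,0,0]], hand=[0.6,0,0,0,0,0,0,0])

```text
time: 8.3
tool_pos: [0.5503, 0.1222, 0.23]
orientation: [[-0.637, 0.77, 0.012], [0.771, 0.637, 0.003], [-0.006, 0.011, -1.0]]
wrist_force: [0.3, 0.6, 0.3]
opening: 0.0854
```

Emit:
servo_tool(dp=[[0,0,0],[0,0,0],[0,0,0],[0,0,0],[0,0,0],[0,0,0],[0,0,0],[0,0,0]], turn=[[0,0,-8],[0,0,-8],[0,0,-8],[0,0,-8],[0,0,-8],[0,0,-8],[0,0,-8],[0,0,-4]], hand=[0,0,0,0,0,0,0,0])

```text
time: 9.1
tool_pos: [0.5465, 0.1199, 0.2228]
orientation: [[-0.985, -0.171, -0.001], [-0.171, 0.985, -0.0], [0.001, -0.0, -1.0]]
wrist_force: [-0.2, -0.1, 0.2]
opening: 0.0856
```

Emit:
servo_tool(dp=[[3,0,0],[3,0,0],[3,0,0],[1.3,0,0],[0,0,0],[0,0,0]], turn=[[0,0,0],[0,0,0],[0,0,0],[0,0,0],[0,0,0],[0,0,0]], hand=[0,0,0,0,0,0])

```text
time: 9.7
tool_pos: [0.4464, 0.1029, 0.2237]
orientation: [[-0.986, -0.166, 0.002], [-0.166, 0.986, 0.0], [-0.002, -0.0, -1.0]]
wrist_force: [-0.4, -0.0, 0.8]
opening: 0.085
```

```bash
python3 - <<'E'
from h import *
s=env.state();print(s['tool_pos'],np.degrees(np.arctan2(s['orientation'][1][0],s['orientation'][0][0])),s['joint_positions'].round(2))
for n in("wrist","scene"):
    c=optics.capture(n);cv2.imwrite(f"pics/{n}4.png",c['pixels'][:,:,::-1])
    for k in("blue",):
        for b in blobs(masks(c)[k],60):
            w=ray(c,b[0],.076)
            if .3<w[0]<.7 and abs(w[1])<.3: print(n,k,b,w.round(4))
    print(n,proj(c,[.4455,.1012,.076]))
E
```

```text
[0.44635014 0.10285126 0.22369428] -170.44243520066308 [ 0.63  0.28 -1.1   1.99  0.29  1.04  1.13]
wrist blue ([280.1, 190.8], 1885, [253, 163, 55, 54]) [0.4461 0.1037 0.076 ]
wrist [277.46759326 189.64963793]
scene blue ([369.8, 230.4], 181, [359, 223, 19, 16]) [0.4498 0.1116 0.076 ]
scene [366.63884661 227.79950247]
```

View pics/wrist4.png

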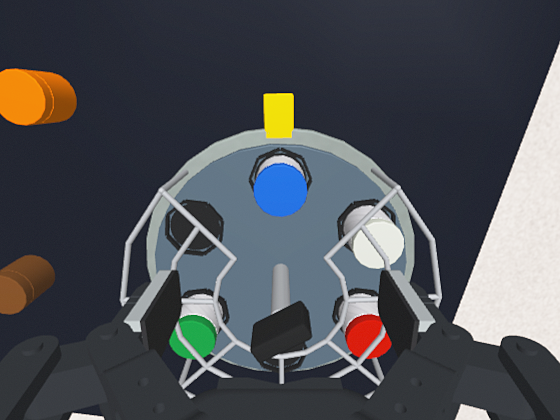

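View pics/scene4.png

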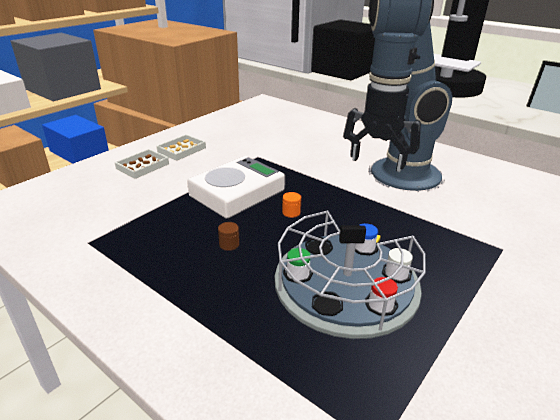

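The blue tin stands in line with the tongue. The wrist ray gives (0.446, 0.104) against the station at (0.4455, 0.101), about 3 mm off, and the TCP is above it. I descend with the jaws tangential.

Emit:
servo_tool(dp=[[0,0.05,4],[0,0,4],[0,0,4],[0,0,2.5],[0,0,2],[0,0,1.4],[0,0,0],[0,0,0]], turn=[[0,0,0],[0,0,0],[0,0,0],[0,0,0],[0,0,0],[0,0,0],[0,0,0],[0,0,0]], hand=[0,0,0,0,0,0,0,0], force=30)

```text
time: 10.6
tool_pos: [0.4457, 0.1043, 0.0442]
orientation: [[-0.986, -0.167, -0.0], [-0.167, 0.986, 0.001], [0.0, 0.001, -1.0]]
wrist_force: [-0.8, -0.0, 0.0]
opening: 0.0852
```

Emit:
servo_tool(dp=[[0,0,0],[0,0,0],[0,0,0],[0,0,0],[0,0,0],[0,0,0],[0,0,0],[0,0,0]], turn=[[0,0,0],[0,0,0],[0,0,0],[0,0,0],[0,0,0],[0,0,0],[0,0,0],[0,0,0]], hand=[0.3,0.4,0.6,0.8,1,1,1,1])

```text
time: 11.4
tool_pos: [0.4456, 0.1036, 0.0451]
orientation: [[-0.986, -0.167, 0.002], [-0.167, 0.986, -0.0], [-0.002, -0.001, -1.0]]
wrist_force: [-1.6, -1.1, 6.1]
opening: 0.0471
```

```bash
python3 - <<'E'
from h import *
c=optics.capture("wrist");cv2.imwrite("pics/w5.png",c['pixels'][:,:,::-1])
E
```

```text
(no output)
```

View pics/w5.png

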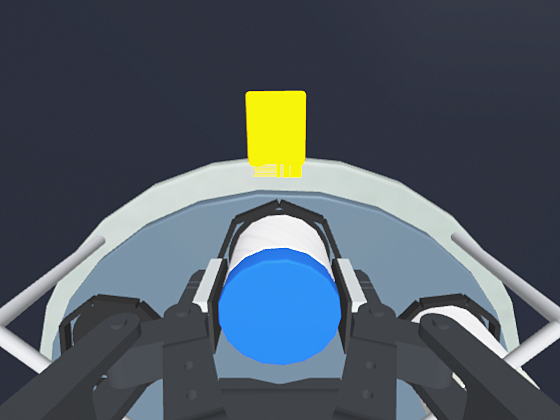

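The blue tin is pinched between the pads (opening 47 mm) and aligned below the tongue. Lifting.

Emit:
servo_tool(dp=[[0,0,0],[0,0,-1],[0,0,-2],[0,0,-3],[0,0,-4],[0,0,-4],[0,0,-3],[0,0,0]], turn=[[0,0,0],[0,0,0],[0,0,0],[0,0,0],[0,0,0],[0,0,0],[0,0,0],[0,0,0]], hand=[1,1,1,1,1,1,1,1], force=40)

```text
time: 12.25
tool_pos: [0.4473, 0.1048, 0.2184]
orientation: [[-0.986, -0.167, 0.008], [-0.167, 0.986, 0.0], [-0.008, -0.001, -1.0]]
wrist_force: [0.2, 0.3, -0.6]
opening: 0.047
```

```bash
python3 - <<'E'
from h import *
c=optics.capture("scene");cv2.imwrite("pics/s6.png",cv2.resize(c['pixels'][130:340,240:460,::-1],None,fx=2.5,fy=2.5))
c=optics.capture("wrist");cv2.imwrite("pics/w6.png",c['pixels'][:,:,::-1])
s=env.state();O=s['orientation'];T=s['tool_pos'];print(T,O.T@(np.array([.4706,-.3178,T[2]])-T))
E
```

```text
[0.44484907 0.10319012 0.2146081 ] [ 0.04473145 -0.41939798  0.00047311]
```

View pics/s6.png

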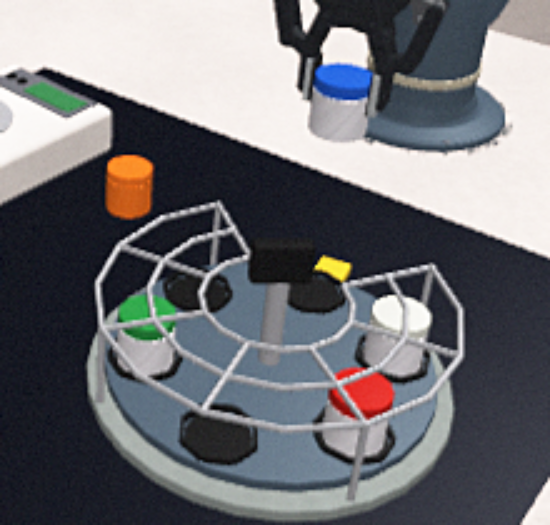

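View pics/w6.png

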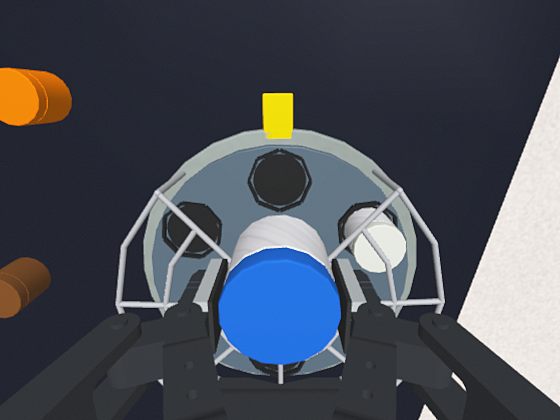

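The blue tin is held upright and clear, and the other three tins are still in their pockets. I turn the wrist to a comfortable angle, then travel.

Emit:
servo_tool(dp=[[-3,0,0],[0,0,0],[0,0,0],[0,0,0],[0,0,0],[0,0,0],[0,0,0],[0,0,0]], turn=[[0,0,0],[0,0,6],[0,0,8],[0,0,8],[0,0,8],[0,0,8],[0,0,6],[0,0,0]], hand=[1,1,1,1,1,1,1,1])

```text
time: 13.15
tool_pos: [0.4734, 0.1083, 0.2127]
orientation: [[-0.826, 0.564, -0.003], [0.564, 0.826, -0.001], [0.002, -0.003, -1.0]]
wrist_force: [0.1, -0.4, -1.6]
opening: 0.0468
```

```bash
python3 - <<'E'
from h import *
s=env.state();O=s['orientation'];T=s['tool_pos'];print(T,O.round(3),O.T@(np.array([.4706,-.3178,T[2]])-T),s['opening'])
E
```

```text
[0.47337574 0.10830044 0.2127108 ] [[-0.826  0.564 -0.003]
 [ 0.564  0.826 -0.001]
 [ 0.002 -0.003 -1.   ]] [-0.23803324 -0.35342513  0.00038406] 0.04675703552098531
```

Emit:
servo_tool(dp=[[-1.0,-1.5,0],[-2,-3,0],[-2.2,-3.26,0],[-2.2,-3.26,0],[-2.2,-3.26,0],[-2.2,-3.26,0],[-2.2,-3.26,0],[-2.2,-3.26,0]], turn=[[0,0,0],[0,0,0],[0,0,0],[0,0,0],[0,0,0],[0,0,0],[0,0,0],[0,0,0]], hand=[1,1,1,1,1,1,1,1])

```text
time: 13.95
tool_pos: [0.4714, -0.1829, 0.2132]
orientation: [[-0.827, 0.562, -0.002], [0.562, 0.827, 0.001], [0.002, -0.0, -1.0]]
wrist_force: [1.1, 0.5, -1.0]
opening: 0.047
```

Emit:
servo_tool(dp=[[-2.2,-3.26,0],[-2.2,-3.26,0],[-2.0,-2.96,0],[-1.2,-1.8,0],[0,0,0],[0,0,0]], turn=[[0,0,0],[0,0,0],[0,0,0],[0,0,0],[0,0,0],[0,0,0]], hand=[1,1,1,1,1,1])

```text
time: 14.55
tool_pos: [0.4708, -0.3169, 0.213]
orientation: [[-0.826, 0.564, -0.002], [0.564, 0.826, 0.002], [0.003, 0.001, -1.0]]
wrist_force: [1.0, 0.4, -0.8]
opening: 0.0468
```

```bash
python3 - <<'E'
from h import *
s=env.state();O=s['orientation'];T=s['tool_pos'];print(T,O.round(3),O.T@(np.array([.4706,-.3178,T[2]])-T),s['opening'],s['joint_positions'].round(2))
c=optics.capture("wrist");cv2.imwrite("pics/w7.png",c['pixels'][:,:,::-1]);print(proj(c,[.4706,-.3178,.074]))
c=optics.capture("scene");cv2.imwrite("pics/s7.png",cv2.resize(c['pixels'][60:250,130:350,::-1],None,fx=2.5,fy=2.5))
E
```

```text
[ 0.47084635 -0.31692156  0.21301031] [[-0.826  0.564 -0.002]
 [ 0.564  0.826  0.002]
 [ 0.003  0.001 -1.   ]] [-2.91736211e-04 -8.64430201e-04 -1.57672210e-06] 0.04681843960090445 [ 1.06  0.4  -0.7   1.78  0.29  1.07  1.23]
[278.18628558 194.65762928]
```

View pics/w7.png

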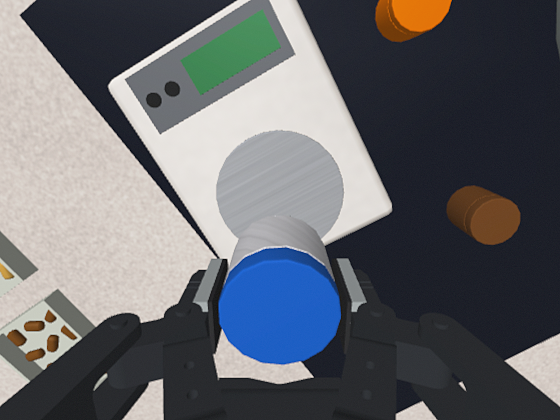

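View pics/s7.png

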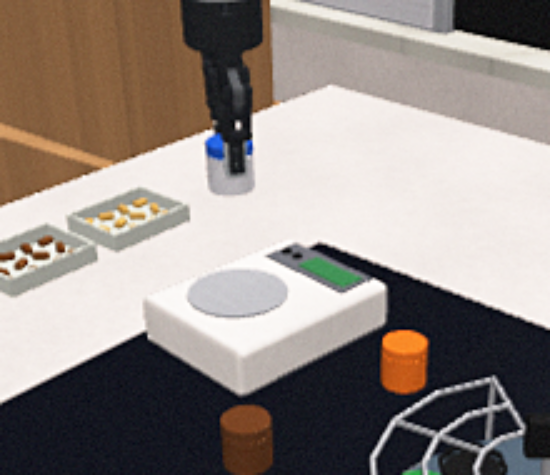

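The pan circle in the wrist view is centred at (280,193), and its predicted position is (278,195), so the target is confirmed. Lowering.

Emit:
servo_tool(dp=[[0,-0.05,3],[0,0,3],[0,0,2.5],[0,0,1.8],[0,0,1],[0,0,0.3],[0,0,0],[0,0,0]], turn=[[0,0,0],[0,0,0],[0,0,0],[0,0,0],[0,0,0],[0,0,0],[0,0,0],[0,0,0]], hand=[1,1,1,1,1,1,1,1])

```text
time: 15.45
tool_pos: [0.472, -0.3179, 0.0994]
orientation: [[-0.826, 0.564, 0.002], [0.564, 0.826, -0.001], [-0.002, 0.0, -1.0]]
wrist_force: [-0.1, -0.2, -1.6]
opening: 0.0472
```

Emit:
servo_tool(dp=[[0,0,0.1],[0,0,0.1],[0,0,0.1],[0,0,0.05],[0,0,0]], turn=[[0,0,0],[0,0,0],[0,0,0],[0,0,0],[0,0,0]], hand=[1,1,1,1,1])

```text
time: 15.95
tool_pos: [0.4711, -0.3178, 0.0947]
orientation: [[-0.825, 0.565, -0.0], [0.565, 0.825, 0.0], [0.0, -0.0, -1.0]]
wrist_force: [0.8, -0.2, -1.7]
opening: 0.047
```

Emit:
servo_tool(dp=[[0,0,0.05],[0,0,0.05],[0,0,0.05],[0,0,0]], turn=[[0,0,0],[0,0,0],[0,0,0],[0,0,0]], hand=[1,1,1,1])

```text
time: 16.35
tool_pos: [0.4712, -0.3178, 0.0933]
orientation: [[-0.825, 0.565, 0.0], [0.565, 0.825, -0.0], [-0.0, 0.0, -1.0]]
wrist_force: [-0.3, -0.2, -0.4]
opening: 0.0471
```

```bash
python3 - <<'E'
from h import *
c=optics.capture("scene");cv2.imwrite("pics/s8.png",cv2.resize(c['pixels'][100:230,160:310,::-1],None,fx=4,fy=4,interpolation=cv2.INTER_CUBIC))
E
```

```text
(no output)
```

View pics/s8.png

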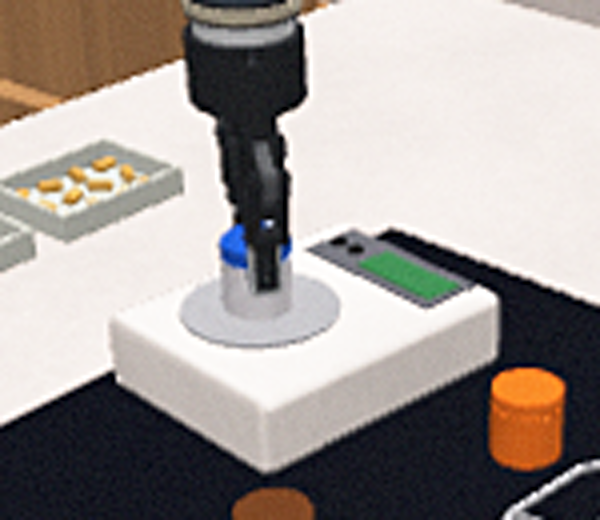

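The tin is almost on the pan but no contact force shows yet, so I go down in small steps until it does.

Emit:
servo_tool(dp=[[0,0,0.05],[0,0,0.05],[0,0,0]], turn=[[0,0,0],[0,0,0],[0,0,0]], hand=[1,1,1])

```text
time: 16.7
tool_pos: [0.4712, -0.3178, 0.0932]
orientation: [[-0.825, 0.565, -0.0], [0.565, 0.825, -0.001], [-0.0, -0.001, -1.0]]
wrist_force: [-1.9, 1.3, 6.4]
opening: 0.0468
```

Contact shows (6 N up, height no longer falling). Releasing, then retreating straight up.

Emit:
servo_tool(dp=[[0,0,0],[0,0,0],[0,0,0],[0,0,0],[0,0,0],[0,0,-1],[0,0,-3],[0,0,-4]], turn=[[0,0,0],[0,0,0],[0,0,0],[0,0,0],[0,0,0],[0,0,0],[0,0,0],[0,0,0]], hand=[0.4,0.2,0,0,0,0,0,0])

```text
time: 17.5
tool_pos: [0.4701, -0.3172, 0.1722]
orientation: [[-0.826, 0.564, -0.003], [0.564, 0.826, 0.002], [0.004, 0.0, -1.0]]
wrist_force: [-0.5, -0.8, 0.8]
opening: 0.0858
```

Emit:
servo_tool(dp=[[0,0,-4],[0,0,-3],[3,-3,0],[3,-3,0],[3,-3,0],[0,0,0],[0,0,0]], turn=[[0,0,0],[0,0,0],[0,0,0],[0,0,0],[0,0,0],[0,0,0],[0,0,0]], hand=[0,0,0,0,0,0,0])

```text
time: 18.2
tool_pos: [0.3456, -0.3418, 0.2432]
orientation: [[-0.824, 0.566, 0.001], [0.566, 0.824, -0.001], [-0.001, -0.001, -1.0]]
wrist_force: [-0.1, 0.7, 0.4]
opening: 0.0854
```

```bash
python3 - <<'E'
from h import *
for n in("scene","wrist","top"):
    c=optics.capture(n);cv2.imwrite(f"pics/{n}9.png",c['pixels'][:,:,::-1])
    for b in blobs(masks(c)['blue'],60):
        w=ray(c,b[0],.124 if n!="scene" else .12)
        if np.hypot(w[0]-.4706,w[1]+.3178)<.08: print(n,b,w.round(4))
E
```

```text
scene ([223.5, 161.2], 155, [215, 156, 18, 11]) [ 0.4788 -0.3129  0.12  ]
wrist ([367.5, 294.8], 1073, [352, 270, 30, 52]) [ 0.4617 -0.3264  0.124 ]
top ([399.4, 233.1], 327, [390, 224, 20, 20]) [ 0.4717 -0.3173  0.124 ]
```

View pics/scene9.png

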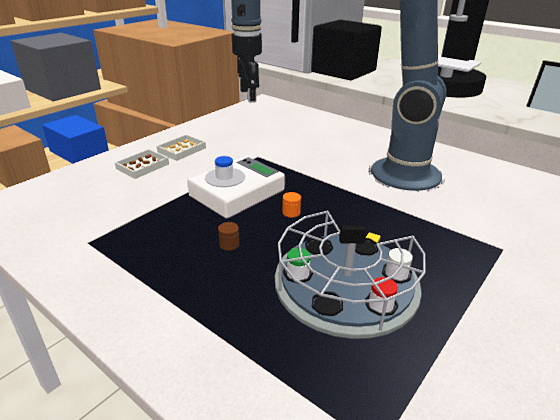

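View pics/top9.png

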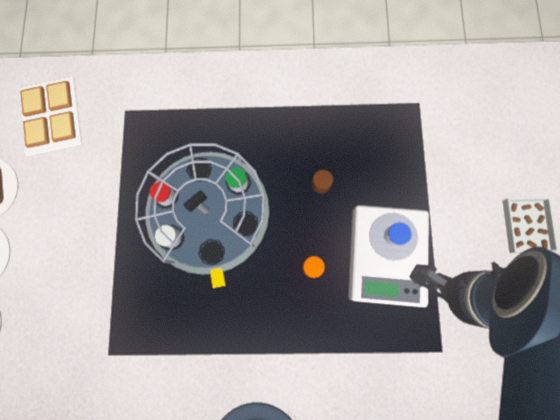

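The blue tin stands upright on the pan: (399,233) in the top view, giving (0.4717, -0.3173), about 1 mm from the pan centre. Red, white and green are in their pockets, and the gripper is clear above the balance.

```bash
python3 -c "
from bench import order
print(order.job_done())"
```

```text
the job is handed in; nothing more can be done
None
```

The blue-lidded tin now stands upright on the balance pan, and I handed the job in after about 18 s of robot time (limit 51 s). `order.job_done()` reports no verdict, so the result rests on the checks below.

I pinched the knob and turned the rotor about -61°, lifted the tin through the open front, lowered it onto the pan until it showed 6 N of contact, then released and retreated.

- **Pick station:** the tin was about 3 mm from the station by the wrist camera (limit 20 mm). The scene camera put it about 11 mm off, but the knob and a guard wire partly hid the lid there.
- **On the pan:** the top camera puts the tin about 1 mm from the pan centre (limit 25 mm).
- **Disagreement:** the scene and wrist estimates were 9 to 12 mm off the pan centre. Those come from partial blue blobs (lid side visible, or lid partly hidden), so I trust the top camera more. All three are within the limit.
- **Other tins and robot:** red, white and green stand upright in their pockets, and the gripper is clear of everything.

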